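# Advance a sample turntable to its dropper bottle

## Task

Bring the dropper bottle on the sample turntable under the reading head by working the ratchet lever: count how many places it still has to go and give the lever that many full strokes, stop to stop, letting it come all the way back each time. Use only the lever's black knob, do not touch the turntable or the bottles on it, do not go past (the turntable only turns one way), and leave the other things on the bench as they are; at the end the lever is back at rest and let go.

Things in the scene. Friction and masses are not known exactly. Their poses are not given: they have to be found in the camera images.
- stand: the turntable's fixed stand: round aluminium foot plate 236 mm across, 11 mm high, a steel column in its middle (22 mm across, 165 mm high) and on it an arm that carries the black reading head (34 mm across, underside 132 mm above the bench) over one place of the turntable. Origin: middle of the foot plate's underside, on the turntable's axis; x points from the column to the reading head, z up.
- turntable: grey disc, 214 mm across, top 40 mm above the bench; eight pockets (35 mm inside, white collars 14 mm high) 45 degrees apart, centres 75 mm from the axis. Origin as the stand's, turns with the disc; at the start its x axis and one pocket are at the reading head. A full lever stroke turns it one place (45 degrees) counter-clockwise seen from above, a short stroke less; it never turns back.
- read_spot (a point): the point on the turntable's top (40 mm above the bench) straight below the reading head, 75 mm from the axis along the stand's x axis; fixed to the stand.
- lever (a joint): ratchet lever's angle in rad about the turntable's axis: 0 at the rest stop, growing counter-clockwise seen from above (the knob sweeps across the stand's front from the robot's left to its right), 0.90 at the far stop. After 0.11 of free play it carries the turntable along. A spring brings it back to 0 when let go, the pawl clicking over the next pin. Takes 2 to 3 N at the knob.
- lever_knob (a point): centre of the lever's upright black knob at the height to push or grip it (85 mm above the bench), 155 mm from the turntable's axis; moves with the lever. A cylinder 22 mm across, from 50 to 106 mm above the bench, free on all sides. At rest its direction from the axis is 0.45 rad clockwise, seen from above, of the stand's -x axis.
- dropper_bottle: the only dropper bottle on the turntable: slim white bottle with a pointed cap, 29 mm across and 80 mm high, standing loose in a pocket that is two to five places before the reading head (clockwise of it, seen from above). Origin: centre of its underside, z up.
- vial_a: stoppered glass vial, 33 mm across and 58 mm high with a black stopper, loose in the pocket that is under the reading head at the start. Origin: centre of its underside, z up.
- vial_b: another such stoppered vial (33 x 58 mm), loose in a pocket of the turntable. Origin: centre of its underside, z up.
- vial_c: another such stoppered vial (33 x 58 mm), loose in a pocket of the turntable. Origin: centre of its underside, z up.
- vial_d: another such stoppered vial (33 x 58 mm), loose in a pocket of the turntable. Origin: centre of its underside, z up.
- bench_timer: bystander: flat white bench timer, 66 x 66 x 19 mm, lying beside the stand. Origin: centre of its underside.
- spare_vial: bystander: stoppered vial, 33 x 58 mm, standing on the bench beside the stand. Origin: centre of its underside.
Mind the look-alikes: they are no part of the job. Leave any green look-alike of the vial_c alone.

How it is judged (in metres and radians):
At the end, for the whole second after the job is handed in: The dropper bottle stands upright (within 0.2 rad) and at rest in its pocket, its centre within 13 mm of the point below the reading head; the vials still stand upright in their pockets (within 0.2 rad); the lever is back at rest (below 0.1 rad) (horizontal distance between dropper_bottle and read_spot below 0.013 m and z of dropper_bottle in the frame of stand between 0.03 and 0.05 m and value of joint lever below 0.1 rad and angle between each of dropper_bottle, vial_a, vial_b, vial_c, vial_d's own z axis and vertical below 0.2 rad and linear speed of dropper_bottle below 0.02 m/s); the robot touches nothing.
It fails at once if the robot touches the turntable or a bottle or vial on it (over 1 N) (contact force between any of the fingers, the arm and turntable above 1 N or contact force between any of the fingers, the arm and dropper_bottle above 1 N or contact force between any of the fingers, the arm and vial_a above 1 N or contact force between any of the fingers, the arm and vial_b above 1 N or contact force between any of the fingers, the arm and vial_c above 1 N or contact force between any of the fingers, the arm and vial_d above 1 N).
It fails at once if a bottle or vial on the turntable tips over or leaves its pocket (angle between any of dropper_bottle, vial_a, vial_b, vial_c, vial_d's own z axis and vertical above 0.6 rad or horizontal distance between any of dropper_bottle, vial_a, vial_b, vial_c, vial_d and stand above 0.095 m).
It fails at once if the timer or the spare vial is moved more than 30 mm (distance of any of bench_timer, spare_vial from where it was at the start of the episode above 0.03 m).
It also fails if it takes over 72 s, if anything falls off the work surface, if the arm or the gripper's body presses on something with over 40 N, if the wrist force passes 120 N, or if a joint passes its speed limit or range.

## Robot

A 6-joint arm with a two-finger parallel gripper is mounted at the origin on a cart in front of the work surface, level with it; the furniture and walls round the work are solid. World frame = base frame: x ahead of the robot, y to its left, z up, the work surface at z = 0. Lengths are in m, angles in degrees, forces in N, time in s.
With the tool pointing down it reaches from about 0.375 to 0.9 m from the base axis. Payload 3.1 kg.
Tool frame: the origin (TCP) lies midway between the tips of the shut fingers; the grasp point (between the pads) lies 19 mm behind it (bot.hold_point_z is the distance from the TCP to the grasp point, in m); z points along the fingers, y is the line along which they close (so a half turn about z gives the same grasp; the last joint's range is limited). The gripper opens to 87 mm and grips with 3 to 60 N. Pads are 19 mm wide; open, the fingers measure 117 mm over their backs; the gripper's body (75 mm by 190 mm) begins 51 mm behind the grasp point.
Start: joints at [66.893, 30.224, 82.088, -0, 67.689, -10.227], TCP at [0.139, 0.609, 0.223] pointing down, gripper open.
Joint ranges: [-176.69, 176.69], [-43.24, 126.21], [12.49, 139.97], [-82, 262], [0, 151.66], [-163.58, 163.58]. Speed limits (degrees/s): [159.86, 159.86, 180, 180, 180, 180].

## Interface

Orientations are given as a 3x3 rotation matrix whose columns are the frame's x, y, z axes.
In Python, from rig import read_state, optics, order, bot gives the robot as it stands.
- The arm moves only by the tool drive_tool, never from a script. Its argument "steps" is a list of rows, each a list of 7 numbers: the finger opening in mm, from 0 to 87, then the shift along the tool's x, y, z normalised to -1 to 1, where 1 is 0.12 m, then the turn, a rotation vector about the tool's x, y, z normalised to -1 to 1, where 1 is 1.5 rad. In form: [[jaw, tx, ty, tz, ax, ay, az], ...]. A call has 1 to 8 rows; each row is the pose to reach, as a shift and turn from the pose commanded when the call began, along the tool's axes at that moment; what a row does not reach only later rows make up. A row lasts 1/10 s, in which the tool goes at most 50 mm and 8.59 degrees, less where a joint would pass 70% of its speed; a pose out of reach is approached as far as the arm can. A call with a number of a shift or a turn outside -1 to 1 is refused whole. A call with a gripper value outside its range is refused whole. The fingers move at their own pace and stop on an object; the grip force is fixed at half the most. Time passes only in rows, so rows that repeat a pose let the fingers close. It gives the time, the measured TCP pose, the force, the opening and the grip force at its end, in the units of the state.
- read_state(): the state, without advancing time (a new reading comes with each control period).
- optics.capture(name): name is "side" or "top"; returns a dict with "color" (400x640x3 uint8, blue, green, red), "range_z" (400x640 float32, m along the optical axis (not along the pixel's ray), 0 where there is no reading), "fx", "fy", "cx", "cy" (pixels), "rvec" (rotation vector, rad) and "tvec" (3), from world to camera coordinates, as OpenCV has them. Camera axes: x right, y down, z forward; pixel columns grow to the right and rows downward; lengths in m; the calibration is good to about 2 mm. A picture is of the moment at which its call begins.
- order.hand_in(): hands the job in; it is judged then, once.
The state is a dict: "time_s": time; "joint_positions": joint angles; "qvel": joint speeds; "tau": joint torques, N m; "position": TCP position; "tcp_rot": TCP orientation; "force": force on the tool from outside, world axes, zero at the start; "moment": the same for the moment, N m; "opening": opening from 0.0 (shut) to 1.0 (fully open); "grasp_force": force on a finger pad.
Only numpy, scipy, OpenCV 4.12 (cv2) and the standard library are available. Lean on these libraries where they do the work, as an engineer would, in place of code of your own. Each camera call takes 0.05 s, during which the arm holds its last target. There are 200 camera calls.

## Working session

There is one attempt and no reset: what is moved stays moved. The work goes in short steps, Python scripts to look and compute and a tool call to move; the robot and the scene stay as the last step left them, time stands still between calls to the robot, and variables do not carry over. Pictures are saved under pics/ and viewed, at most 10 in all, crops included, and the job is handed in when it is done.

Besides the shell and the picture viewer there is one more tool, called after "Request:" by a JSON object that holds its "fn" and its "kwargs". drive_tool: Moves the arm, as the interface text tells. Scaled input: -1 to 1 covers 0.12 m each way for a shift and 1.5 rad each way for a turn. Its arguments: {"type":"object","properties":{"steps":{"type":"array"}},"required":["steps"]}

```bash
mkdir -p pics; ls
python3 - <<'E'
from rig import read_state, optics, order, bot
import cv2,numpy as np
for n in("side","top"):
    c=optics.capture(n); cv2.imwrite(f"pics/{n}0.png",c["color"])
    np.savez(f"{n}0.npz",**c)
    R=cv2.Rodrigues(c["rvec"])[0]; print(n,c["fx"],c["cx"],c["cy"],"cam",(-R.T@np.ravel(c["tvec"])).round(3),R.round(2).tolist())
s=read_state();print(s)
E
```

```text
pics
side 493.72158301068214 322.8113842871214 205.01586294775177 cam [ 0.301 -0.637  0.688] [[0.92, -0.39, -0.02], [-0.27, -0.6, -0.76], [0.28, 0.7, -0.66]]
top 501.66448901505703 319.63369144046067 194.2994472249164 cam [0.291 0.04  1.302] [[-0.03, -1.0, -0.01], [-0.97, 0.03, -0.23], [0.23, -0.0, -0.97]]
{'time_s': 0.1, 'joint_positions': array([ 6.68930624e+01,  3.02744702e+01,  8.21485142e+01, -1.66671908e-03,
        6.76875471e+01, -1.02281445e+01]), 'qvel': array([ 0.0695404 , -0.09321758, -0.18721079,  0.01921239,  0.10289536,
        0.0467326 ]), 'tau': array([-2.16767953e-04, -4.40986204e+01, -1.77151090e+01,  6.34800363e-02,
        5.34287898e-02, -6.33944524e-05]), 'position': array([0.13903655, 0.60867602, 0.22166351]), 'tcp_rot': array([[-9.74846111e-01,  2.22877822e-01, -7.32334401e-04],
       [ 2.22878801e-01,  9.74844528e-01, -1.78493193e-03],
       [ 3.16090443e-04, -1.90325576e-03, -9.99998139e-01]]), 'force': array([-0.13933232,  0.12859627,  0.00059156]), 'moment': array([-0.02663993, -0.02450809, -0.01604629]), 'grasp_force': 0.0, 'opening': 1.0031113235509512}
```

View pics/side0.png

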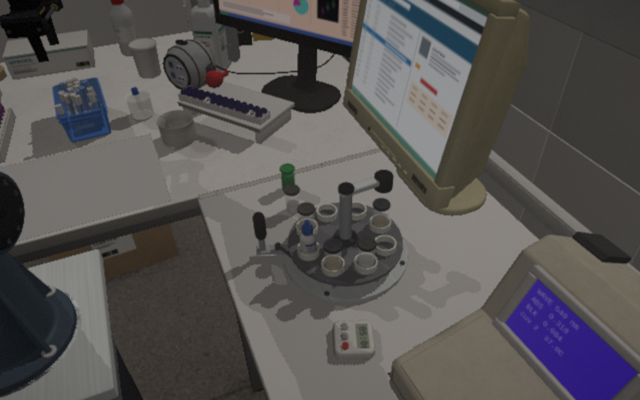

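View pics/top0.png

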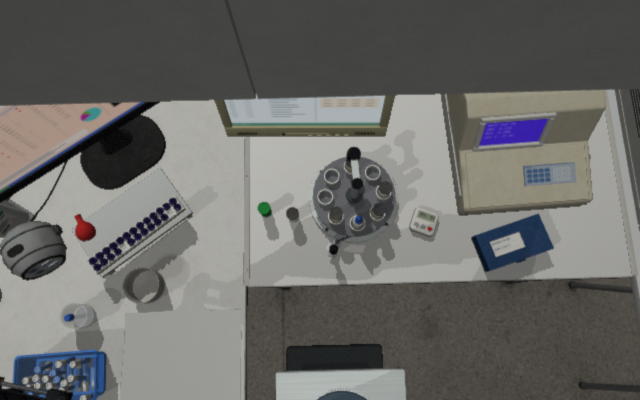

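The side view shows the stand at about (345,250), with the knob at (260,225) and a blue-capped bottle at (308,240). In the top view the head is at (354,153), the knob at (334,249) and the blue cap at (358,220). I'll zoom in on the turntable.

```bash
cat > h.py <<'E'
import numpy as np,cv2
def ray(c,u,v):
    R=cv2.Rodrigues(c["rvec"])[0]; o=-R.T@np.ravel(c["tvec"])
    return o,R.T@np.array([(u-c["cx"])/c["fx"],(v-c["cy"])/c["fy"],1])
def onz(c,u,v,z):
    o,d=ray(c,u,v); return o+d*(z-o[2])/d[2]
def two(c1,p1,c2,p2):
    o,d=ray(c1,*p1);q,e=ray(c2,*p2)
    s=np.linalg.lstsq(np.c_[d,-e],q-o,rcond=None)[0]
    a,b=o+s[0]*d,q+s[1]*e
    return (a+b)/2,np.linalg.norm(a-b)
def cloud(c):
    v,u=np.mgrid[:400,:640]; z=c["range_z"]; R=cv2.Rodrigues(c["rvec"])[0]
    p=np.stack([(u-c["cx"])/c["fx"]*z,(v-c["cy"])/c["fy"]*z,z],-1)-np.ravel(c["tvec"])
    return p@R
E
python3 - <<'E'
import numpy as np,cv2
from h import *
T=dict(np.load("top0.npz"));S=dict(np.load("side0.npz"))
a=cv2.resize(T["color"][135:265,300:430],(520,520),interpolation=cv2.INTER_CUBIC)
b=cv2.resize(S["color"][160:310,245:425],(624,520),interpolation=cv2.INTER_CUBIC)
cv2.imwrite("pics/zt.png",cv2.convertScaleAbs(a,alpha=1.5));cv2.imwrite("pics/zs.png",cv2.convertScaleAbs(b,alpha=1.5))
E
```

```text
(no output)
```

View pics/zt.png

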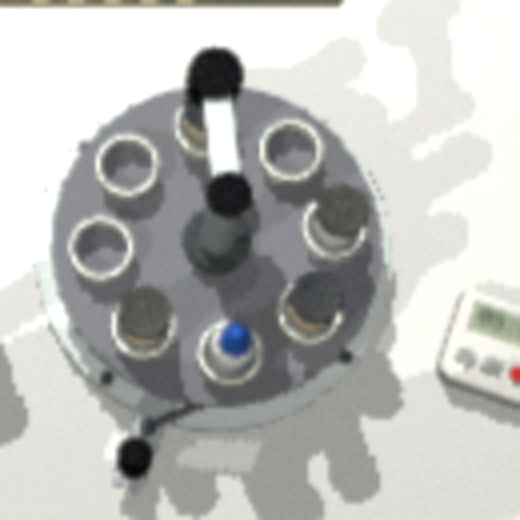

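View pics/zs.png

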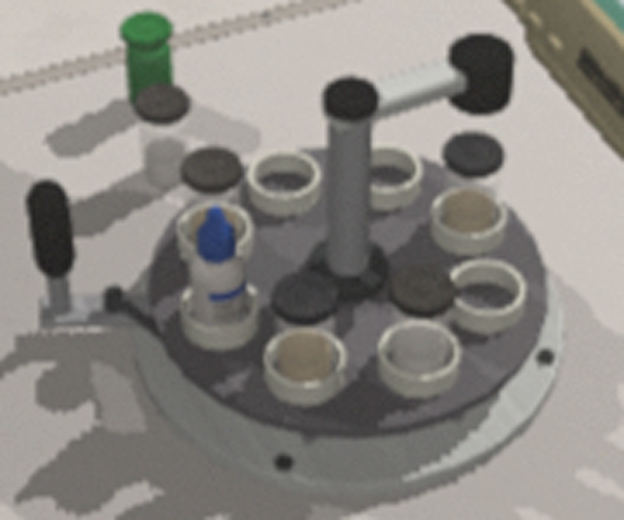

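The pockets clockwise from the head, as pixels in the top crop:

| Places before head | Pixel | Contents |
|---|---|---|
| 0 | (205,125) | vial |
| 1 | (291,150) | empty |
| 2 | (335,228) | vial |
| 3 | (311,308) | vial |
| 4 | (229,350) | dropper with blue cap |

The side crop agrees, so this should take four strokes. Next I'll measure the stand and the knob.

Run:
```python
import numpy as np,cv2
from h import *
T=dict(np.load("top0.npz"));S=dict(np.load("side0.npz"))
t=lambda x,y:(300+(x+.5)/4-.5,135+(y+.5)/4-.5)
s=lambda x,y:(245+(x+.5)*180/624-.5,160+(y+.5)*150/520-.5)
def blob(c,box,f):
    u0,v0,u1,v1=box; g=c["color"][v0:v1,u0:u1].astype(int)
    m=f(g).astype(np.uint8); n,l,st,ce=cv2.connectedComponentsWithStats(m)
    k=1+np.argmax(st[1:,4]); return ce[k]+[u0,v0],st[k],l==k
dark=lambda g:g.max(-1)<40
C=cloud(T);D=cloud(S)
for nm,p,q in [("column top",t(230,195),s(350,95)),("head top",t(215,73),s(482,55)),("knob top",t(134,452),s(46,190)),("dropper tip",t(236,330),s(217,212)),("spare top",(293,213),s(162,102))]:
    X,e=two(T,p,S,q); print(nm,X.round(4),"gap",e.round(4))
# pocket collars (top z .054)
P=np.array([onz(T,*t(*p),.054)[:2] for p in [(291,150),(335,228),(311,308),(229,350),(143,322),(100,247),(127,163)]])
A=np.c_[2*P,np.ones(7)];x=np.linalg.lstsq(A,(P**2).sum(1),rcond=None)[0]
print("axis",x[:2],"r",np.sqrt(x[2]+x[:2]@x[:2]))
d=P-x[:2];a=np.degrees(np.arctan2(d[:,1],d[:,0]))+45*np.arange(1,8);a=(a+180)%360-180;print("stand yaw from pockets",a.round(1),a.mean())
ce,st,_=blob(T,(325,240,345,258),dark);print("top knob blob",ce,st,onz(T,*ce,.1))
ce,st,m=blob(S,(248,205,272,245),dark);print("side knob blob",ce,st)
for nm,Q,b in[("T",C,(325,240,345,258)),("S",D,(248,205,272,245))]:
    q=Q[b[1]:b[3],b[0]:b[2]].reshape(-1,3); q=q[(q[:,2]>.06)&(q[:,2]<.12)];print(nm,len(q),np.median(q,0).round(4),q.min(0).round(3),q.max(0).round(3))
```

```text
column top [ 0.5826 -0.0488  0.1629] gap 0.0019
head top [ 0.6586 -0.0433  0.1598] gap 0.0021
knob top [0.4403 0.011  0.1034] gap 0.003
dropper tip [ 0.5102 -0.0523  0.1155] gap 0.0035
spare top [0.5364 0.1084 0.0574] gap 0.0032
axis [ 0.58528497 -0.04836468] r 0.07483845998379682
stand yaw from pockets [2.9 1.9 4.3 3.1 3.  4.3 3.7] 3.3224037892898934
top knob blob [333.4        249.03333333] [ 5  5  8  9 60] [0.43879114 0.01017523 0.1       ]
side knob blob [259.3740458  225.73664122] [  5   8  13  27 262]
T 77 [0.4378 0.0112 0.1035] [0.43  0.001 0.065] [0.451 0.021 0.112]
S 278 [0.4357 0.0012 0.0892] [ 0.426 -0.004  0.06 ] [0.448 0.017 0.107]
```

The measurements agree:
- **Axis:** (0.584, -0.049), with yaw about 3.5° and pocket radius 74.8 mm.
- **Knob:** (0.440, 0.0105), where the geometry predicts (0.4406, 0.0102).
- **Dropper:** about 180° from the head, so four places.

Now I'll check the transfer corridor.

Run:
```python
import numpy as np
from h import *
for n in("top0","side0"):
    c=dict(np.load(n+".npz"));p=cloud(c)[c["range_z"]>0].reshape(-1,3)
    a=np.array([.139,.609]);b=np.array([.44,.01]);L=np.linalg.norm(b-a);d=(b-a)/L
    q=p[:,:2]-a;s=q@d;o=np.abs(q[:,0]*d[1]-q[:,1]*d[0])
    for k in np.arange(0,L+.05,.08):
        m=(o<.12)&(s>=k)&(s<k+.08);print(n,k.round(2),np.percentile(p[m,2],99.5).round(3) if m.sum() else None)
```

```text
top0 0.0 0.399
top0 0.08 0.334
top0 0.16 0.055
top0 0.24 0.012
top0 0.32 0.007
top0 0.4 0.006
top0 0.48 0.006
top0 0.56 0.027
top0 0.64 0.107
top0 0.72 0.167
side0 0.0 0.353
side0 0.08 0.334
side0 0.16 0.056
side0 0.24 0.048
side0 0.32 0.003
side0 0.4 0.003
side0 0.48 0.003
side0 0.56 0.058
side0 0.64 0.105
side0 0.72 0.165
```

Request:
{"fn": "drive_tool", "kwargs": {"steps": [[34,-0.2,-0.24,0,0,0,-0.05],[34,-0.4,-0.48,0,0,0,-0.1],[34,-0.59,-0.72,0,0,0,-0.15],[34,-0.59,-0.72,0,0,0,-0.15]]}}

```text
time_s: 0.5
position: [0.1895, 0.5049, 0.2218]
tcp_rot: [[-1.0, 0.002, -0.002], [0.002, 1.0, -0.005], [0.002, -0.005, -1.0]]
force: [-0.8, 0.9, 0.1]
opening: 0.718
grasp_force: 0.0
```

Request:
{"fn": "drive_tool", "kwargs": {"steps": [[34,-0.15,-0.31,0,0,0,0],[34,-0.31,-0.62,0,0,0,0],[34,-0.48,-0.95,0,0,0,0]]}}

```text
time_s: 0.8
position: [0.247, 0.3949, 0.2225]
tcp_rot: [[-1.0, -0.001, 0.0], [-0.001, 1.0, 0.001], [-0.0, 0.001, -1.0]]
force: [1.4, 0.0, 0.8]
opening: 0.456
grasp_force: 0.0
```

Request:
{"fn": "drive_tool", "kwargs": {"steps": [[34,-0.15,-0.31,0,0,0,0],[34,-0.31,-0.62,0,0,0,0],[34,-0.48,-0.95,0,0,0,0]]}}

```text
time_s: 1.1
position: [0.305, 0.2806, 0.2227]
tcp_rot: [[-1.0, -0.001, 0.001], [-0.001, 1.0, 0.001], [-0.001, 0.001, -1.0]]
force: [1.0, -0.0, -1.0]
opening: 0.392
grasp_force: 0.0
```

Request:
{"fn": "drive_tool", "kwargs": {"steps": [[34,-0.15,-0.31,0,0,0,0],[34,-0.31,-0.62,0,0,0,0],[34,-0.48,-0.95,0,0,0,0],[34,-0.48,-0.95,0,0,0,0]]}}

```text
time_s: 1.5
position: [0.3658, 0.1639, 0.2229]
tcp_rot: [[-1.0, 0.008, 0.003], [0.008, 1.0, -0.001], [-0.003, -0.001, -1.0]]
force: [0.1, 0.2, -0.3]
opening: 0.387
grasp_force: 0.0
```

Request:
{"fn": "drive_tool", "kwargs": {"steps": [[34,-0.2,-0.28,0,0,0,0],[34,-0.41,-0.56,0,0,0,0],[34,-0.62,-0.83,0,0,0,0],[34,-0.62,-0.83,0,0,0,0]]}}

```text
time_s: 1.9
position: [0.4412, 0.0652, 0.223]
tcp_rot: [[-1.0, 0.004, 0.005], [0.004, 1.0, -0.001], [-0.005, -0.001, -1.0]]
force: [0.3, -0.5, 0.3]
opening: 0.39
grasp_force: 0.0
```

Request:
{"fn": "drive_tool", "kwargs": {"steps": [[34,0,-0.2,0,0,0,0],[34,0,-0.4,0,0,0,0],[34,0,-0.44,0,0,0,0],[34,0,-0.44,0,0,0,0],[34,0,-0.44,0,0,0,0]]}}

```text
time_s: 2.4
position: [0.436, 0.0162, 0.2225]
tcp_rot: [[-1.0, -0.001, -0.001], [-0.001, 1.0, 0.001], [0.001, 0.001, -1.0]]
force: [0.3, 0.3, -0.2]
opening: 0.389
grasp_force: 0.0
```

Run:
```python
from rig import *
s=read_state();print(s["position"],s["tcp_rot"],s["joint_positions"],s["opening"])
```

```text
[0.43596459 0.01616708 0.22247463] [[-9.99999632e-01 -6.81051583e-04 -5.22123557e-04]
 [-6.81470395e-04  9.99999446e-01  8.02373001e-04]
 [ 5.21576810e-04  8.02728517e-04 -9.99999542e-01]] [-1.26439725e+01  1.57349843e+01  1.07958573e+02  4.60230804e-02
  5.63457046e+01 -1.02708524e+02] 0.3887484610778822
```

Request:
{"fn": "drive_tool", "kwargs": {"steps": [[50,-0.03,-0.04,0.3,0,0,0],[50,-0.03,-0.04,0.6,0,0,0],[50,-0.03,-0.04,0.75,0,0,0],[50,-0.03,-0.04,0.75,0,0,0],[50,-0.03,-0.04,0.75,0,0,0]]}}

```text
time_s: 2.9
position: [0.44, 0.0109, 0.1327]
tcp_rot: [[-1.0, -0.001, -0.0], [-0.001, 1.0, 0.0], [0.0, 0.0, -1.0]]
force: [-1.1, -0.8, -0.4]
opening: 0.574
grasp_force: 0.0
```

Run:
```python
from rig import *
import cv2,numpy as np
s=read_state();print(s["position"])
S=optics.capture("side")["color"];T=optics.capture("top")["color"]
a=cv2.resize(S[120:310,200:430],(600,496));b=T[135:265,290:430];b=cv2.resize(b,(534,496))
cv2.imwrite("pics/d1.png",cv2.convertScaleAbs(a,alpha=1.5))
```

```text
[0.4400328  0.01092782 0.13271372]
```

View pics/d1.png

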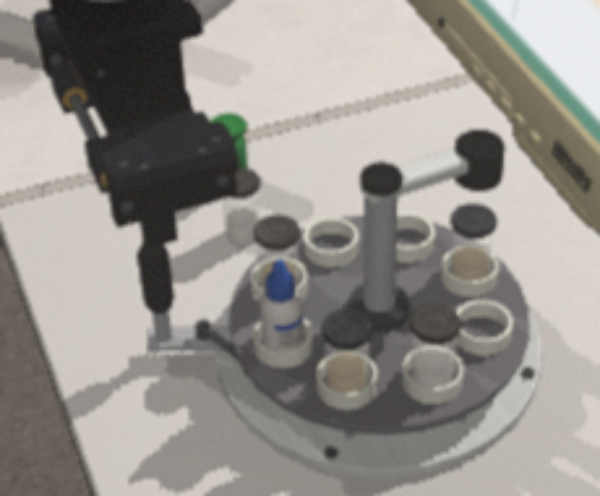

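The fingers straddle the knob at about (155,270) in the crop, clear of the disc and bottles. I'll lower them.

Request:
{"fn": "drive_tool", "kwargs": {"steps": [[50,0,0,0.2,0,0,0],[50,0,0,0.4,0,0,0],[50,0,0,0.5,0,0,0],[30,0,0,0.5,0,0,0],[30,0,0,0.5,0,0,0],[30,0,0,0.5,0,0,0]]}}

```text
time_s: 3.6
position: [0.4409, 0.01, 0.0737]
tcp_rot: [[-1.0, -0.0, 0.003], [-0.0, 1.0, -0.001], [-0.003, -0.001, -1.0]]
force: [-0.8, -0.5, 0.8]
opening: 0.397
grasp_force: 0.0
```

Request:
{"fn": "drive_tool", "kwargs": {"steps": [[30,0.025,-0.1,0,0,0,0],[30,0.05,-0.17,0,0,0,0],[30,0.065,-0.24,0,0,0,0],[30,0.08,-0.31,0,0,0,0],[30,0.09,-0.38,0,0,0,0],[30,0.095,-0.46,0,0,0,0],[30,0.095,-0.53,0,0,0,0],[30,0.095,-0.6,0,0,0,0]]}}

```text
time_s: 4.4
position: [0.4283, -0.0627, 0.0724]
tcp_rot: [[-1.0, 0.0, -0.001], [0.0, 1.0, 0.0], [0.001, 0.0, -1.0]]
force: [-1.6, 2.1, 0.5]
opening: 0.348
grasp_force: 1.1
```

Request:
{"fn": "drive_tool", "kwargs": {"steps": [[30,-0.01,-0.075,0,0,0,0],[30,-0.02,-0.145,0,0,0,0],[30,-0.03,-0.215,0,0,0,0],[30,-0.05,-0.29,0,0,0,0],[30,-0.07,-0.355,0,0,0,0],[30,-0.1,-0.425,0,0,0,0],[30,-0.13,-0.49,0,0,0,0],[30,-0.16,-0.555,0,0,0,0]]}}

```text
time_s: 5.2
position: [0.4482, -0.1292, 0.0726]
tcp_rot: [[-1.0, -0.0, 0.0], [-0.0, 1.0, -0.0], [-0.0, -0.0, -1.0]]
force: [-0.7, 2.5, 0.6]
opening: 0.346
grasp_force: 1.0
```

Request:
{"fn": "drive_tool", "kwargs": {"steps": [[30,0,0,0,0,0,0],[30,0,0,0,0,0,0],[30,0,0,0,0,0,0]]}}

```text
time_s: 5.5
position: [0.4484, -0.1286, 0.0727]
tcp_rot: [[-1.0, -0.0, 0.002], [-0.0, 1.0, -0.001], [-0.002, -0.001, -1.0]]
force: [1.0, 2.0, -1.8]
opening: 0.344
grasp_force: 0.9
```

Run:
```python
from rig import *
import cv2,numpy as np
s=read_state();print(s["position"],s["force"],s["opening"])
S=optics.capture("side")["color"]
cv2.imwrite("pics/d2.png",cv2.convertScaleAbs(cv2.resize(S[120:310,200:430],(600,496)),alpha=1.5))
```

```text
[ 0.44842918 -0.12859126  0.07265146] [ 0.99773736  2.0327559  -1.81087094] 0.34369637307062845
```

View pics/d2.png

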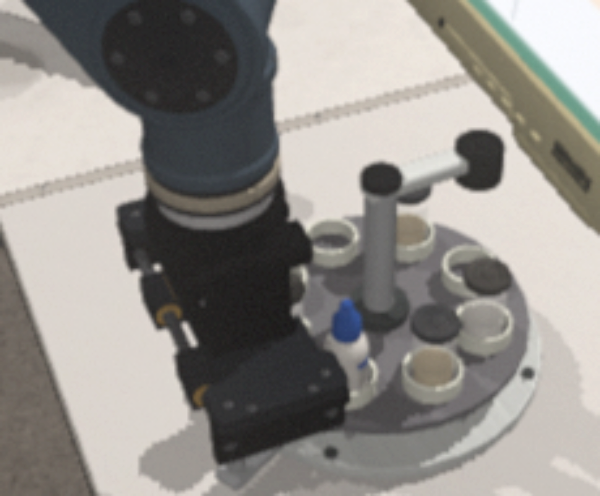

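The table turned nearly one place; the dropper is now at about (350,350) in the crop. The force is still only about 2 N, so I'll push on to the stop.

Request:
{"fn": "drive_tool", "kwargs": {"steps": [[30,-0.01,-0.015,0,0,0,0],[30,-0.015,-0.03,0,0,0,0],[30,-0.015,-0.03,0,0,0,0],[30,-0.015,-0.03,0,0,0,0]]}}

```text
time_s: 5.95
position: [0.4494, -0.1309, 0.0726]
tcp_rot: [[-1.0, 0.001, -0.0], [0.001, 1.0, 0.002], [0.0, 0.002, -1.0]]
force: [1.3, 5.8, 1.4]
opening: 0.341
grasp_force: 3.2
```

Request:
{"fn": "drive_tool", "kwargs": {"steps": [[30,-0.01,-0.02,0,0,0,0],[30,-0.01,-0.02,0,0,0,0],[30,-0.01,-0.02,0,0,0,0]]}}

```text
time_s: 6.25
position: [0.4496, -0.1317, 0.0725]
tcp_rot: [[-1.0, 0.002, -0.002], [0.002, 1.0, 0.005], [0.002, 0.005, -1.0]]
force: [2.5, 10.9, 3.3]
opening: 0.346
grasp_force: 5.5
```

That is the stop: 11 N with almost no further travel. Now the return.

Request:
{"fn": "drive_tool", "kwargs": {"steps": [[30,0.055,0.1,0,0,0,0],[30,0.085,0.18,0,0,0,0],[30,0.115,0.25,0,0,0,0],[30,0.135,0.315,0,0,0,0],[30,0.155,0.39,0,0,0,0],[30,0.165,0.46,0,0,0,0],[30,0.175,0.53,0,0,0,0],[30,0.185,0.605,0,0,0,0]]}}

```text
time_s: 7.05
position: [0.4286, -0.0614, 0.0726]
tcp_rot: [[-1.0, -0.0, 0.0], [-0.0, 1.0, -0.0], [-0.0, -0.0, -1.0]]
force: [1.5, 0.5, -0.2]
opening: 0.342
grasp_force: 0.4
```

Request:
{"fn": "drive_tool", "kwargs": {"steps": [[30,0,0.07,0,0,0,0],[30,0,0.14,0,0,0,0],[30,-0.005,0.22,0,0,0,0],[30,-0.015,0.29,0,0,0,0],[30,-0.03,0.36,0,0,0,0],[30,-0.045,0.43,0,0,0,0],[30,-0.07,0.5,0,0,0,0],[30,-0.095,0.615,0,0,0,0]]}}

```text
time_s: 7.85
position: [0.4404, 0.0122, 0.0725]
tcp_rot: [[-1.0, 0.0, 0.0], [0.0, 1.0, -0.0], [-0.0, -0.0, -1.0]]
force: [0.2, -0.8, -0.2]
opening: 0.345
grasp_force: 0.0
```

Request:
{"fn": "drive_tool", "kwargs": {"steps": [[30,0,0,0,0,0,0],[30,0,0,0,0,0,0],[30,0,0,0,0,0,0]]}}

```text
time_s: 8.15
position: [0.4397, 0.0118, 0.0725]
tcp_rot: [[-1.0, 0.0, -0.0], [0.0, 1.0, 0.0], [0.0, 0.0, -1.0]]
force: [0.4, 0.5, -0.7]
opening: 0.346
grasp_force: 0.0
```

Run:
```python
from rig import *
import cv2,numpy as np
s=read_state();print(s["position"],s["force"],s["opening"])
S=optics.capture("side")["color"]
cv2.imwrite("pics/d3.png",cv2.convertScaleAbs(cv2.resize(S[120:310,200:430],(600,496)),alpha=1.5))
```

```text
[0.43972203 0.01175184 0.07251617] [ 0.4141962   0.45359929 -0.71729196] 0.3455459352536311
```

View pics/d3.png

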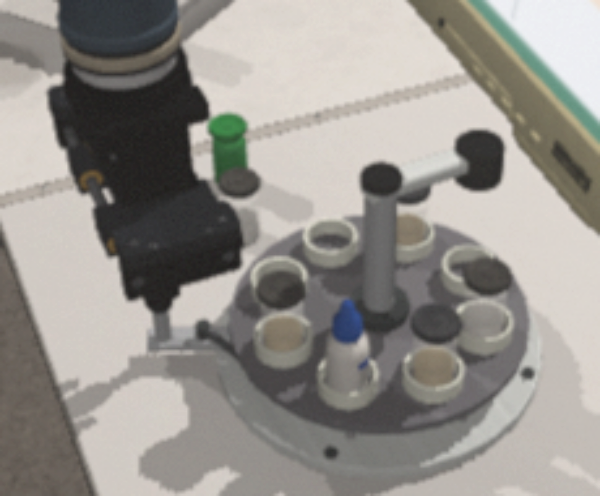

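Stroke 1 is good. The dropper is one place on at (347,350), the lever pin is back at (203,327), and the pockets sit where they were before. Stroke 2 is next.

Request:
{"fn": "drive_tool", "kwargs": {"steps": [[30,0.025,-0.115,0,0,0,0],[30,0.05,-0.185,0,0,0,0],[30,0.065,-0.255,0,0,0,0],[30,0.08,-0.325,0,0,0,0],[30,0.09,-0.395,0,0,0,0],[30,0.095,-0.475,0,0,0,0],[30,0.095,-0.545,0,0,0,0],[30,0.095,-0.615,0,0,0,0]]}}

```text
time_s: 9.0
position: [0.4286, -0.0627, 0.0725]
tcp_rot: [[-1.0, 0.0, 0.0], [0.0, 1.0, -0.0], [-0.0, -0.0, -1.0]]
force: [-2.0, 2.0, -0.2]
opening: 0.344
grasp_force: 1.1
```

Request:
{"fn": "drive_tool", "kwargs": {"steps": [[30,-0.01,-0.075,0,0,0,0],[30,-0.02,-0.145,0,0,0,0],[30,-0.03,-0.215,0,0,0,0],[30,-0.05,-0.29,0,0,0,0],[30,-0.07,-0.355,0,0,0,0],[30,-0.1,-0.425,0,0,0,0],[30,-0.13,-0.49,0,0,0,0],[30,-0.16,-0.555,0,0,0,0]]}}

```text
time_s: 9.8
position: [0.4482, -0.1292, 0.0726]
tcp_rot: [[-1.0, -0.0, 0.0], [-0.0, 1.0, -0.0], [-0.0, -0.0, -1.0]]
force: [-2.6, 2.6, -0.2]
opening: 0.345
grasp_force: 1.3
```

Request:
{"fn": "drive_tool", "kwargs": {"steps": [[30,-0.01,-0.015,0,0,0,0],[30,-0.015,-0.03,0,0,0,0],[30,-0.025,-0.05,0,0,0,0],[30,-0.025,-0.05,0,0,0,0],[30,-0.025,-0.05,0,0,0,0],[30,-0.025,-0.05,0,0,0,0]]}}

```text
time_s: 10.4
position: [0.4495, -0.1317, 0.0724]
tcp_rot: [[-1.0, 0.001, -0.003], [0.001, 1.0, 0.004], [0.003, 0.004, -1.0]]
force: [-0.1, 9.8, 2.7]
opening: 0.345
grasp_force: 5.1
```

Request:
{"fn": "drive_tool", "kwargs": {"steps": [[30,0.055,0.1,0,0,0,0],[30,0.085,0.18,0,0,0,0],[30,0.115,0.25,0,0,0,0],[30,0.135,0.315,0,0,0,0],[30,0.155,0.39,0,0,0,0],[30,0.165,0.46,0,0,0,0],[30,0.175,0.53,0,0,0,0],[30,0.185,0.605,0,0,0,0]]}}

```text
time_s: 11.2
position: [0.4287, -0.0614, 0.0726]
tcp_rot: [[-1.0, -0.0, 0.0], [-0.0, 1.0, -0.0], [-0.0, -0.0, -1.0]]
force: [1.2, 0.7, 0.5]
opening: 0.348
grasp_force: 0.4
```

Request:
{"fn": "drive_tool", "kwargs": {"steps": [[30,0,0.07,0,0,0,0],[30,0,0.14,0,0,0,0],[30,-0.005,0.22,0,0,0,0],[30,-0.015,0.29,0,0,0,0],[30,-0.03,0.36,0,0,0,0],[30,-0.045,0.43,0,0,0,0],[30,-0.07,0.5,0,0,0,0],[30,-0.095,0.615,0,0,0,0]]}}

```text
time_s: 12.0
position: [0.4404, 0.0122, 0.0725]
tcp_rot: [[-1.0, 0.0, 0.0], [0.0, 1.0, -0.0], [-0.0, -0.0, -1.0]]
force: [1.4, 0.8, 0.3]
opening: 0.345
grasp_force: 0.0
```

Request:
{"fn": "drive_tool", "kwargs": {"steps": [[30,0,0,0,0,0,0],[30,0,0,0,0,0,0],[30,0,0,0,0,0,0]]}}

```text
time_s: 12.3
position: [0.4397, 0.0118, 0.0725]
tcp_rot: [[-1.0, 0.0, -0.0], [0.0, 1.0, 0.0], [0.0, 0.0, -1.0]]
force: [-0.1, 0.8, 0.7]
opening: 0.346
grasp_force: 0.0
```

Request:
{"fn": "drive_tool", "kwargs": {"steps": [[30,0.025,-0.115,0,0,0,0],[30,0.05,-0.185,0,0,0,0],[30,0.065,-0.255,0,0,0,0],[30,0.08,-0.325,0,0,0,0],[30,0.09,-0.395,0,0,0,0],[30,0.095,-0.475,0,0,0,0],[30,0.095,-0.545,0,0,0,0],[30,0.095,-0.615,0,0,0,0]]}}

```text
time_s: 13.1
position: [0.4287, -0.0627, 0.0726]
tcp_rot: [[-1.0, 0.0, 0.0], [0.0, 1.0, -0.0], [-0.0, -0.0, -1.0]]
force: [-2.6, 2.8, -0.5]
opening: 0.348
grasp_force: 1.3
```

Request:
{"fn": "drive_tool", "kwargs": {"steps": [[30,-0.01,-0.075,0,0,0,0],[30,-0.02,-0.145,0,0,0,0],[30,-0.03,-0.215,0,0,0,0],[30,-0.05,-0.29,0,0,0,0],[30,-0.07,-0.355,0,0,0,0],[30,-0.1,-0.425,0,0,0,0],[30,-0.13,-0.49,0,0,0,0],[30,-0.16,-0.555,0,0,0,0]]}}

```text
time_s: 13.9
position: [0.4482, -0.1292, 0.0726]
tcp_rot: [[-1.0, -0.0, 0.0], [-0.0, 1.0, -0.0], [-0.0, -0.0, -1.0]]
force: [-1.8, 2.9, 0.1]
opening: 0.346
grasp_force: 1.2
```

Request:
{"fn": "drive_tool", "kwargs": {"steps": [[30,-0.01,-0.015,0,0,0,0],[30,-0.015,-0.03,0,0,0,0],[30,-0.025,-0.05,0,0,0,0],[30,-0.025,-0.05,0,0,0,0],[30,-0.025,-0.05,0,0,0,0],[30,-0.025,-0.05,0,0,0,0]]}}

```text
time_s: 14.5
position: [0.4495, -0.1317, 0.0724]
tcp_rot: [[-1.0, 0.001, -0.003], [0.001, 1.0, 0.004], [0.003, 0.004, -1.0]]
force: [-0.3, 10.1, 3.1]
opening: 0.349
grasp_force: 5.0
```

Stroke 3 has reached the stop. I'll return and look before the last stroke.

Request:
{"fn": "drive_tool", "kwargs": {"steps": [[30,0.055,0.1,0,0,0,0],[30,0.085,0.18,0,0,0,0],[30,0.115,0.25,0,0,0,0],[30,0.135,0.315,0,0,0,0],[30,0.155,0.39,0,0,0,0],[30,0.165,0.46,0,0,0,0],[30,0.175,0.53,0,0,0,0],[30,0.185,0.605,0,0,0,0]]}}

```text
time_s: 15.3
position: [0.4287, -0.0614, 0.0726]
tcp_rot: [[-1.0, -0.0, 0.0], [-0.0, 1.0, -0.0], [-0.0, -0.0, -1.0]]
force: [0.9, 0.7, 0.0]
opening: 0.344
grasp_force: 0.4
```

Request:
{"fn": "drive_tool", "kwargs": {"steps": [[30,0,0.07,0,0,0,0],[30,0,0.14,0,0,0,0],[30,-0.005,0.22,0,0,0,0],[30,-0.015,0.29,0,0,0,0],[30,-0.03,0.36,0,0,0,0],[30,-0.045,0.43,0,0,0,0],[30,-0.07,0.5,0,0,0,0],[30,-0.095,0.615,0,0,0,0]]}}

```text
time_s: 16.1
position: [0.4404, 0.0122, 0.0726]
tcp_rot: [[-1.0, 0.0, 0.0], [0.0, 1.0, -0.0], [-0.0, -0.0, -1.0]]
force: [0.0, 0.3, 0.3]
opening: 0.347
grasp_force: 0.0
```

Request:
{"fn": "drive_tool", "kwargs": {"steps": [[30,0,0,0,0,0,0],[30,0,0,0,0,0,0],[30,0,0,0,0,0,0]]}}

```text
time_s: 16.4
position: [0.4397, 0.0118, 0.0725]
tcp_rot: [[-1.0, 0.0, -0.0], [0.0, 1.0, 0.0], [0.0, 0.0, -1.0]]
force: [0.7, 0.6, -0.5]
opening: 0.348
grasp_force: 0.0
```

Run:
```python
from rig import *
import cv2,numpy as np
S=optics.capture("side")["color"]
cv2.imwrite("pics/d4.png",cv2.convertScaleAbs(cv2.resize(S[120:310,200:430],(600,496)),alpha=1.5))
```

```text
(no output)
```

View pics/d4.png

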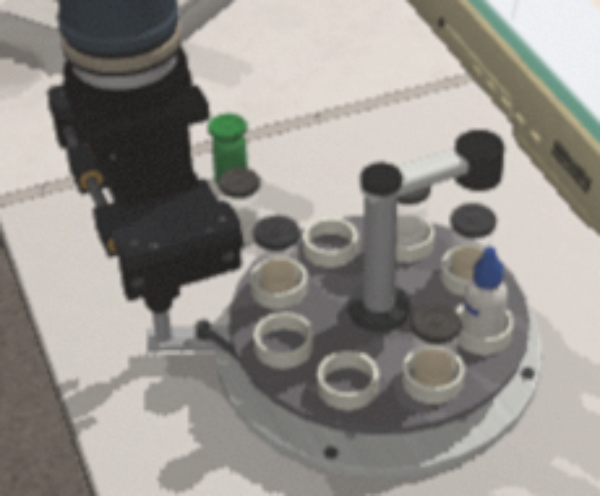

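The dropper is now at pocket (485,325), one place before the head pocket at (470,270). One more stroke.

Request:
{"fn": "drive_tool", "kwargs": {"steps": [[30,0.025,-0.115,0,0,0,0],[30,0.05,-0.185,0,0,0,0],[30,0.065,-0.255,0,0,0,0],[30,0.08,-0.325,0,0,0,0],[30,0.09,-0.395,0,0,0,0],[30,0.095,-0.475,0,0,0,0],[30,0.095,-0.545,0,0,0,0],[30,0.095,-0.615,0,0,0,0]]}}

```text
time_s: 17.25
position: [0.4286, -0.0628, 0.0725]
tcp_rot: [[-1.0, 0.0, 0.0], [0.0, 1.0, -0.0], [-0.0, -0.0, -1.0]]
force: [-1.5, 2.7, -0.1]
opening: 0.347
grasp_force: 1.1
```

Request:
{"fn": "drive_tool", "kwargs": {"steps": [[30,-0.01,-0.075,0,0,0,0],[30,-0.02,-0.145,0,0,0,0],[30,-0.03,-0.215,0,0,0,0],[30,-0.05,-0.29,0,0,0,0],[30,-0.07,-0.355,0,0,0,0],[30,-0.1,-0.425,0,0,0,0],[30,-0.13,-0.49,0,0,0,0],[30,-0.16,-0.555,0,0,0,0]]}}

```text
time_s: 18.05
position: [0.4481, -0.1292, 0.0726]
tcp_rot: [[-1.0, -0.0, 0.0], [-0.0, 1.0, -0.0], [-0.0, -0.0, -1.0]]
force: [-1.2, 3.3, -0.4]
opening: 0.343
grasp_force: 1.3
```

Request:
{"fn": "drive_tool", "kwargs": {"steps": [[30,-0.01,-0.015,0,0,0,0],[30,-0.015,-0.03,0,0,0,0],[30,-0.025,-0.05,0,0,0,0],[30,-0.025,-0.05,0,0,0,0],[30,-0.025,-0.05,0,0,0,0],[30,-0.025,-0.05,0,0,0,0]]}}

```text
time_s: 18.65
position: [0.4495, -0.1317, 0.0724]
tcp_rot: [[-1.0, 0.001, -0.003], [0.001, 1.0, 0.004], [0.003, 0.004, -1.0]]
force: [-0.3, 10.7, 2.5]
opening: 0.346
grasp_force: 5.1
```

Request:
{"fn": "drive_tool", "kwargs": {"steps": [[30,0.055,0.1,0,0,0,0],[30,0.085,0.18,0,0,0,0],[30,0.115,0.25,0,0,0,0],[30,0.135,0.315,0,0,0,0],[30,0.155,0.39,0,0,0,0],[30,0.165,0.46,0,0,0,0],[30,0.175,0.53,0,0,0,0],[30,0.185,0.605,0,0,0,0]]}}

```text
time_s: 19.45
position: [0.4287, -0.0614, 0.0726]
tcp_rot: [[-1.0, -0.0, 0.0], [-0.0, 1.0, -0.0], [-0.0, -0.0, -1.0]]
force: [0.6, 0.4, 0.4]
opening: 0.348
grasp_force: 0.4
```

Request:
{"fn": "drive_tool", "kwargs": {"steps": [[30,0,0.07,0,0,0,0],[30,0,0.14,0,0,0,0],[30,-0.005,0.22,0,0,0,0],[30,-0.015,0.29,0,0,0,0],[30,-0.03,0.36,0,0,0,0],[30,-0.045,0.43,0,0,0,0],[30,-0.07,0.5,0,0,0,0],[30,-0.095,0.615,0,0,0,0]]}}

```text
time_s: 20.25
position: [0.4404, 0.0122, 0.0725]
tcp_rot: [[-1.0, 0.0, 0.0], [0.0, 1.0, -0.0], [-0.0, -0.0, -1.0]]
force: [0.1, 0.4, -0.5]
opening: 0.347
grasp_force: 0.0
```

Request:
{"fn": "drive_tool", "kwargs": {"steps": [[45,0,0,0,0,0,0],[45,0,0,0,0,0,0],[45,0,0,0,0,0,0],[45,0,0,-0.2,0,0,0],[45,0,0,-0.5,0,0,0],[45,0,0,-0.8,0,0,0],[45,0,0,-0.95,0,0,0],[45,0,0,-0.95,0,0,0]]}}

```text
time_s: 21.05
position: [0.4416, 0.0111, 0.1889]
tcp_rot: [[-1.0, 0.001, 0.006], [0.001, 1.0, -0.001], [-0.006, -0.001, -1.0]]
force: [-0.1, -0.0, -0.2]
opening: 0.517
grasp_force: 0.0
```

Run:
```python
from rig import *
import cv2,numpy as np
S=optics.capture("side")["color"]
cv2.imwrite("pics/d5.png",cv2.convertScaleAbs(cv2.resize(S[120:310,200:430],(600,496)),alpha=1.5))
```

```text
(no output)
```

View pics/d5.png

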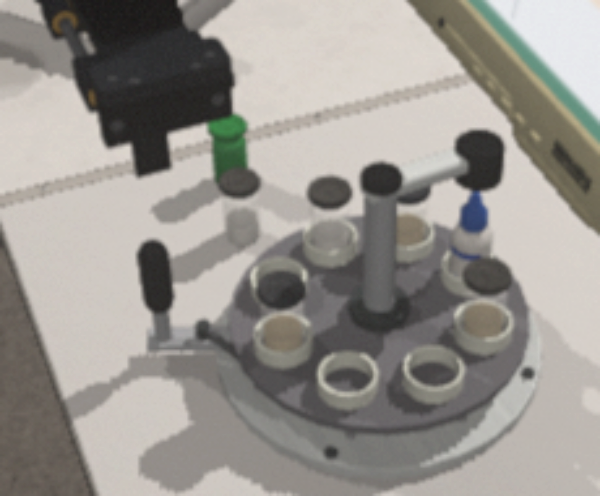

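The dropper stands under the head at (473,235). The knob is at rest at (155,275) with the gripper clear above it, and the vials are upright. Handing in.

```bash
python3 -c "
from rig import order
print(order.hand_in())"
```

```text
the job is handed in; nothing more can be done
None
```

I gave the lever four full strokes, stop to stop, and handed the job in: the last picture shows the dropper bottle under the reading head, the vials upright, and the lever back at rest and let go; the hand-in returned no verdict.

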